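Put the matches away in the box with the catch

TASK

Put the small match box away in the wooden box on the worktop: lift the sliding lid over the ridge that blocks it and slide it open until it drops down behind the ridge, lay the match box flat on the floor of the open compartment and let go of it, then bring the lid back over the ridge until it is fully home and has dropped down in front of the ridge again. Leave the garlic, the salt shaker and the upright food tin where they are.

Things in the scene. Friction and masses are not known exactly. Their poses are not given: they have to be found in the camera images.
- caddy: Low wooden box fixed to the worktop, 170 (x) x 280 (y) mm; origin: centre of its underside; y along its long side, along which the lid slides. The +y half is the compartment, 150 (x) x 124 (y) mm inside, under the lid at the start; the -y half is solid, its deck 45 mm high. End walls 53 mm high; side walls 10 mm thick with steel lips on top (76 mm high, 5 mm inward) that keep the lid in.
- well (a point): Centre of the compartment's floor, 8 mm above the worktop, 37 mm below the underside of the closed lid, at x 0, y +68 mm of the wooden box; axes as the box's.
- ridge_top (a point): Middle of the top of the wooden ridge that crosses the box's whole width between compartment and deck, at x 0, y 0 of the box: 12 mm wide along y, top 52 mm above the worktop, 7 mm above the deck and the underside of the lowered lid. Axes as the box's.
- lid_bar (a point): Middle of the top of the lid's wooden grip bar, moving with it; axes as the box's. At the start at x 0, y +69 mm of the box, 87 mm high. Lid: plate 147 (x) x 120 (y) x 8 mm, 0.25 kg. Bar: in its middle, 14 mm thick along y (the slide), 60 mm long along x, 34 mm tall (a 24 mm wide plinth, 4 mm tall, round its foot): pinch it across the 14 mm, from above.
- lid (a joint): Travel of the lid toward the box's -y, m: 0 = fully home (start), 0.138 = fully open over the deck. Guided: it cannot turn or tilt; friction 1 N. While down, its edge butts against the ridge after 3 mm; it passes when lifted over 7 mm, and must stay lifted the whole way or it rests on the ridge. It can drop behind the ridge from about 0.135 on, in front of it below 0.003.
- lid_lift (a joint): Height of the lid above its lowest place, m: 0 = down, 0.007 = resting on the ridge, 0.016 = up against the steel lips. It sinks by its own weight (2.5 N) when let go.
- match_box: Small flat closed cardboard box with a pale green and white print, 39 (x) x 59 (y) x 16 (z) mm, 15 to 31 g, loose, lying flat on the worktop to the right of the wooden box. Its origin lies 13 mm BELOW its underside (at z -13 mm when it lies on the worktop), under its centre. Take it from above across its 39 mm width (x).
- garlic: Bystander: whole garlic bulb about 60 mm wide and 59 mm high; origin under its centre.
- salt_shaker: Bystander: salt shaker, clear body and grey cap, 44 mm diameter, 90 mm high; origin under its centre.
- tin_beans: Bystander: upright food tin, 75 mm diameter, 110 mm high; origin under its centre.
Things that resemble listed ones, but are neither listed nor needed, are in the scene too. What is meant by the match_box is not orange, and is the smaller of those in its own colour.

How it is judged:
By the outcome, as a careful person would: the job done as asked, in the order asked, and still so for the second after the job is handed in, with the robot touching nothing.
It also fails if it takes over 64 s, if anything falls off the work surface, if the arm or the gripper's body presses on something with over 40 N, if the wrist force passes 120 N, or if a joint passes its speed limit or range.

ROBOT

A 6-joint arm with a two-finger parallel gripper is mounted at the origin on a cart in front of the work surface, level with it; the furniture and walls round the work are solid. World frame = base frame: x ahead of the robot, y to its left, z up, the work surface at z = 0. Lengths are in m, angles in rad, forces in N, time in s.
With the tool pointing down it reaches from about 0.25 to 0.725 m from the base axis. Payload 4 kg.
Tool frame: the origin (TCP) lies midway between the tips of the shut fingers; the grasp point (between the pads) lies 19 mm behind it; z points along the fingers, y is the line along which they close (so a half turn about z gives the same grasp; the last joint's range is limited). The gripper opens to 85 mm and grips with 20 to 120 N. Pads are 22 mm wide; open, the fingers measure 114 mm over their backs; the gripper's body (76 mm by 85 mm) begins 54 mm behind the grasp point. The pads swing forward as they close: fully open they stand 13 mm farther back than shut.
Start: joints at [-1.164, 0.241, 0.005, 1.335, 0, 1.571], TCP at [0.198, -0.459, 0.231] pointing down, gripper open.
Joint ranges: [-2.72, 2.72], [-1.05, 1.87], [-1.09, 1.28], [-1.99, 2.15], [-1.42, 1.44], [-3.14, 3.14]. Speed limits (rad/s): [2.79, 2.79, 3.14, 3.14, 3.14, 3.14].

INTERFACE

Orientations are given as a unit quaternion [x, y, z, w].
In Python, from workcell import bot gives the robot as it stands. The module is installed in compiled form; this text tells all that it offers.
- The arm moves only by the tool drive_tool, never from a script. Its arguments are lists of equal length, an entry for each row: "slide": the shift along the tool's x, y, z scaled (see below), a list of three; "rotation": the turn, a rotation vector about the tool's x, y, z scaled (see below), a list of three. A call has exactly 8 rows; each row is the pose to reach, as a shift and turn from the pose commanded when the call began, along the tool's axes at that moment; what a row does not reach only later rows make up. The controller multiplies each number of a shift by 250 mm and each number of a turn by 0.5 rad. A row lasts 1/8 s, in which the tool goes at most 62.5 mm and 10.7 degrees, less where a joint would pass 70% of its speed; a pose out of reach is approached as far as the arm can. A call with a number of a shift or a turn outside -1 to 1 is refused whole. A call with a gripper value outside its range is refused whole. "gripper" is the opening, from 0 (shut) to 1 (fully open), set as the call begins (left out, the last holds). The fingers move at their own pace and stop on an object; the grip force is fixed at half the most. Time passes only in rows, so rows that repeat a pose let the fingers close, or fill a call up. It gives the time, the measured TCP pose, the force, the opening and the grip force at its end, in the units of the state.
- bot.get_obs(): the state, without advancing time (a new reading comes with each control period).
- bot.camera(name): name is "side" or "top"; returns a dict with "image" (420x560x3 uint8, red, green, blue), "z_map" (420x560 float32, m along the optical axis (not along the pixel's ray), 0 where there is no reading), "camera_matrix" (3x3 intrinsics, pixels), "k1" (the pictures are not rectified: a ray, as slopes to the right and down, at radius r is drawn at 1 + k1 r^2 times it, then the intrinsics apply), "xyz" and "orientation" of the camera in the world. Camera axes: x right, y up, looking along -z (the intrinsics and any distortion apply to the point x, -y, -z); pixel columns grow to the right and rows downward; lengths in m; the calibration is good to about 2 mm. A picture is of the moment at which its call begins.
- bot.job_done(): hands the job in; it is judged then, once.
The state is a dict: "clock": time; "joint_pos": joint angles; "joint_vel": joint speeds; "tau": joint torques, N m; "eef_pos": TCP position; "tool_rot": TCP orientation; "ft_force": force on the tool from outside, world axes, zero at the start; "ft_torque": the same for the moment, N m; "grip_width": finger opening in m; "grasp_force": force on a finger pad.
Only numpy, scipy, OpenCV 4.12 (cv2) and the standard library are available. Lean on these libraries where they do the work, as an engineer would, in place of code of your own. Each camera call takes 0.05 s, during which the arm holds its last target. There are 200 camera calls.

## Working session

There is one attempt and no reset: what is moved stays moved. The work goes in short steps, Python scripts to look and compute and a tool call to move; the robot and the scene stay as the last step left them, time stands still between calls to the robot, and variables do not carry over. Pictures are saved under pics/ and viewed, at most 10 in all, crops included, and the job is handed in when it is done.

Besides the shell and the picture viewer there is one more tool, called by a JSON object that holds its "method" and its "body". drive_tool: Moves the arm, as the interface text tells. Shifts and turns lie within -1 to 1; 1 stands for 250 mm of shift or 0.5 rad of turn. Its arguments: {"type":"object","properties":{"slide":{"type":"array","items":{"type":"array","items":{"type":"number"}}},"rotation":{"type":"array","items":{"type":"array","items":{"type":"number"}}},"gripper":{"type":"number"}},"required":["slide","rotation"]}

```bash
mkdir -p pics
cat > h.py <<'E'
import numpy as np, cv2
from scipy.spatial.transform import Rotation as R
from workcell import bot
def shot(name,fn=None):
    c=bot.camera(name)
    if fn: cv2.imwrite('pics/'+fn,c['image'][:,:,::-1])
    return c
def cloud(c):
    K=c['camera_matrix'];k1=c['k1'];z=c['z_map'];h,w=z.shape
    u,v=np.meshgrid(np.arange(w),np.arange(h))
    p=np.stack([u,v],-1).astype(np.float64).reshape(-1,1,2)
    q=cv2.undistortPoints(p,K,np.array([k1,0,0,0.]),None,None).reshape(h,w,2)
    P=np.stack([q[...,0]*z,-q[...,1]*z,-z],-1)
    W=P@R.from_quat(c['orientation']).as_matrix().T+c['xyz']
    W[z==0]=np.nan
    return W
E
python3 - <<'E'
from h import *
o=bot.get_obs();print({k:np.round(v,3) for k,v in o.items()})
for n in('top','side'):
    c=shot(n,n+'0.png');print(n,c['xyz'],c['orientation'],c['camera_matrix'].tolist(),c['k1'])
    np.save(n+'0.npy',cloud(c))
E
```

```text
{'clock': np.float64(0.0), 'joint_pos': array([-1.164,  0.241,  0.004,  1.335,  0.   ,  1.571]), 'joint_vel': array([ 0.   ,  0.   ,  0.   , -0.001, -0.001, -0.001]), 'tau': array([-2.0000e-03, -3.7231e+01,  2.5241e+01,  1.7000e-02, -0.0000e+00,
       -0.0000e+00]), 'eef_pos': array([ 0.198, -0.459,  0.23 ]), 'tool_rot': array([ 0.979,  0.202, -0.   , -0.001]), 'ft_force': array([-0.151,  0.051,  0.242]), 'ft_torque': array([-0.017, -0.044,  0.003]), 'grasp_force': np.float64(0.0), 'grip_width': np.float64(0.086)}
top [0.38509833 0.03128056 1.2356362 ] [ 0.03052461 -0.04728307 -0.7031111   0.70884931] [[428.92980678500913, 0.0, 273.73047469861615], [0.0, 428.92980678500913, 209.38155822152763], [0.0, 0.0, 1.0]] -0.11379955194703695
side [0.42997153 0.89272361 0.73131467] [-0.0294855   0.45362718  0.88878743 -0.05839423] [[399.38952057348945, 0.0, 278.021777867541], [0.0, 399.38952057348945, 212.6556502246231], [0.0, 0.0, 1.0]] -0.004962216742398693
```

View pics/top0.png

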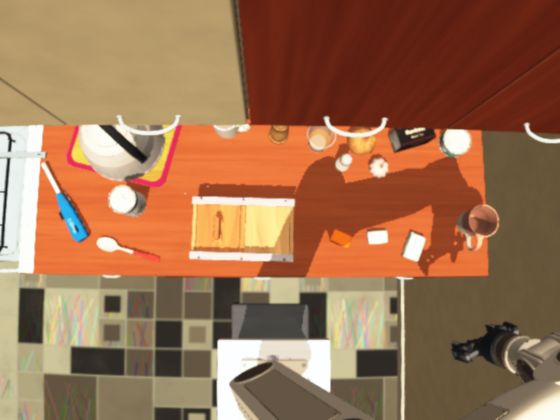

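View pics/side0.png

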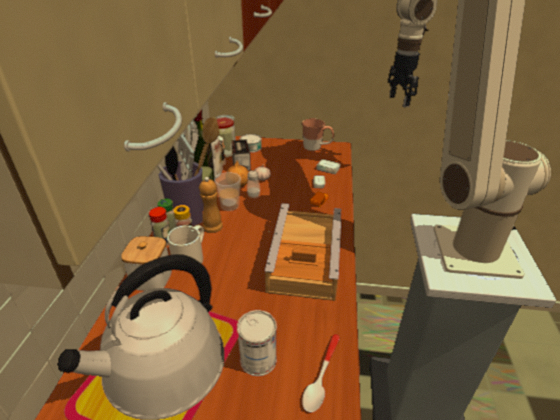

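Top view: the wooden box is centred near (243,229), with the lid bar at (218,224). The small pale box at (377,237) is the match box, with the orange one at (341,239) and the larger pale one at (414,246). Next I'll measure the bar, the caddy and the match box.

```bash
cat > m.py <<'E'
from h import *
im=cv2.imread('pics/top0.png')[:,:,::-1];W=np.load('top0.npy')
def rect(mask,zpts=None):
    P=W[mask];P=P[~np.isnan(P[:,0])]
    r=cv2.minAreaRect(P[:,:2].astype(np.float32));return len(P),np.round(r[0],4),np.round(r[1],4),round(r[2],2),np.round(np.median(P,0),4)
def win(x0,x1,y0,y1):
    m=np.zeros(im.shape[:2],bool);m[y0:y1,x0:x1]=1;return m
z=W[...,2]
print('table z',np.nanmedian(z[245:265,170:185]),np.nanmedian(z[250:260,350:370]))
mw=win(362,394,224,250);s=im.min(2)
print('match white',rect(mw&(s>110)),'z',np.nanpercentile(z[mw&(s>110)],[10,50,90]))
print('match z>8',rect(mw&(z>0.009)))
print('big',rect(win(398,430,228,266)&(im.min(2)>110)))
print('orange',rect(win(328,353,228,250)&(z>0.009)))
cw=win(180,305,190,268)
print('caddy',rect(cw&(z>0.03)&(z<0.1)),'lips',rect(cw&(z>0.068)&(z<0.082)))
b=win(200,235,200,250)
print('bar',rect(b&(z>0.078)), np.nanpercentile(z[b],[50,90,99]))
for (a,bb) in((190,205),(248,268)):
    mm=win(185,300,a,bb)&(im.min(2)>150);print('lip',rect(mm))
cv2.imwrite('pics/crop0.png',cv2.resize(im[180:275,180:440,::-1],None,fx=3,fy=3,interpolation=cv2.INTER_CUBIC))
E
python3 m.py
```

```text
table z 0.00042781606450215115 -4.688683090292578e-05
match white (286, array([ 0.4437, -0.2988]), array([0.0411, 0.0635]), 1.18, array([ 0.4429, -0.2953,  0.0152])) z [0.00245196 0.01519163 0.01908298]
match z>8 (242, array([ 0.4429, -0.2958]), array([0.0368, 0.0577]), 5.31, array([ 0.4429, -0.295 ,  0.0157]))
big (460, array([ 0.4159, -0.4077]), array([0.0572, 0.0801]), 68.31, array([ 0.4142, -0.4024,  0.0206]))
orange (258, array([ 0.4383, -0.1891]), array([0.0587, 0.0374]), 67.41, array([ 0.4393, -0.1896,  0.0161]))
caddy (6261, array([0.4604, 0.0895]), array([0.2789, 0.1708]), 88.91, array([0.461 , 0.0885, 0.0523])) lips (1523, array([0.4604, 0.0893]), array([0.2774, 0.1708]), 88.91, array([0.3963, 0.0912, 0.076 ]))
bar (148, array([0.4964, 0.1691]), array([0.079 , 0.1101]), 66.03, array([0.4701, 0.1586, 0.0851])) [0.05366358 0.07658945 0.08820296]
lip (715, array([0.5419, 0.0921]), array([0.2973, 0.0321]), 88.88, array([0.5363, 0.0963, 0.0758]))
lip (743, array([0.3869, 0.1007]), array([0.2888, 0.0219]), 89.15, array([0.3867, 0.1073, 0.0758]))
```

View pics/crop0.png

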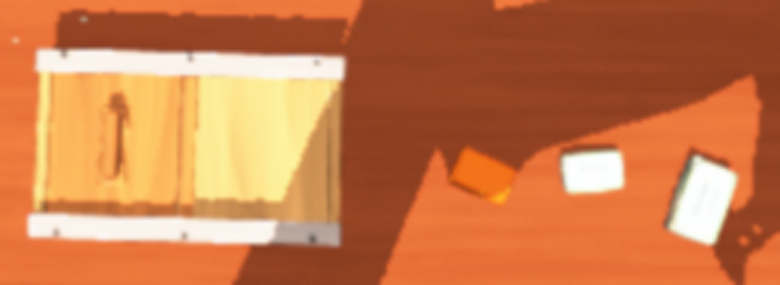

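The caddy is centred at (0.460, 0.089) with yaw about -1.1°, and its size matches. The match box is at (0.443, -0.296), yaw about 5°. I'll refine the bar position and make a planning helper.

```bash
cat >> h.py <<'E'
def plan(pos,yaw=None,o=None):
    "scaled shift / turn from present pose to pos, tool down with tool-x at yaw (deg)"
    o=o or bot.get_obs();r=R.from_quat(o['tool_rot']);Rm=r.as_matrix()
    d=Rm.T@(np.array(pos)-o['eef_pos'])/0.25
    t=[0,0,0]
    if yaw is not None:
        tgt=R.from_euler('z',yaw,degrees=True)*R.from_euler('x',180,degrees=True)
        t=(r.inv()*tgt).as_rotvec()/0.5
    print('slide',np.round(d,4),'rot',np.round(t,4))
def st():
    o=bot.get_obs();x=R.from_quat(o['tool_rot']).as_matrix()[:,0]
    print('t%.2f'%o['clock'],'pos',np.round(o['eef_pos'],4),'yaw %.2f'%np.degrees(np.arctan2(x[1],x[0])),'j',np.round(o['joint_pos'],2),'F',np.round(o['ft_force'],1),'w %.4f g %.1f'%(o['grip_width'],o['grasp_force']))
    return o
C=np.array([.4604,.0894]);YB=-1.09
def box(x,y,z):
    a=np.radians(YB);c,s=np.cos(a),np.sin(a)
    return np.array([C[0]+c*x-s*y,C[1]+s*x+c*y,z])
E
python3 - <<'E'
from h import *
W=np.load('top0.npy')
a=np.radians(YB);d=W[...,:2]-C
bx=np.cos(a)*d[...,0]+np.sin(a)*d[...,1];by=-np.sin(a)*d[...,0]+np.cos(a)*d[...,1];z=W[...,2]
m=(abs(bx)<.06)&(by>.03)&(by<.11)&(z>.075)&(z<.095)
print('bar box frame',m.sum(),np.nanpercentile(bx[m],[2,50,98]),np.nanpercentile(by[m],[2,50,98]),np.median(z[m]))
m=(abs(bx)<.12)&(abs(by)<.17)&(z>.07)&(z<.08)
for s in(-1,1):
    k=m&(bx*s>.06);P=W[k];print('lip',np.nanmedian(bx[k]),np.nanpercentile(by[k],[1,99]),np.degrees(np.polyfit(W[k][:,1],W[k][:,0],1)[0]))
print('bar',box(0,.069,.087))
st();plan(box(0,.069,.2));plan([.198,-.3,.231]); plan([.3,-.2,.231])
E
```

```text
bar box frame 119 [-0.02780581  0.00137892  0.02828176] [0.06312489 0.06922231 0.07690954] 0.08590818888475105
lip -0.07500943984757294 [-0.13453486  0.13548996] 0.9423334122178114
lip 0.07528243465463552 [-0.13374105  0.13633614] 1.0102701858688947
bar [0.46171258 0.15838751 0.087     ]
t0.10 pos [ 0.1976 -0.4587  0.2305] yaw 23.31 j [-1.16  0.24  0.    1.34  0.    1.57] F [-0.2 -0.2  0.8] w 0.0849 g 0.0
slide [ 1.9468 -1.8485  0.1255] rot [0 0 0]
slide [ 0.2525 -0.5823 -0.001 ] rot [0 0 0]
slide [ 7.855e-01 -7.882e-01 -6.000e-04] rot [0 0 0]
```

{"method": "drive_tool", "body": {"slide": [[0.2,-0.2,0],[0.4,-0.38,0],[0.6,-0.57,0.02],[0.8,-0.76,0.04],[0.97,-0.92,0.06],[0.97,-0.92,0.06],[0.97,-0.92,0.06],[0.97,-0.92,0.06]], "rotation": [[0,0,0],[0,0,0],[0,0,0],[0,0,0],[0,0,0],[0,0,0],[0,0,0],[0,0,0]], "gripper": 0.6}}

```text
clock: 1.1
eef_pos: [0.3293, -0.1524, 0.2162]
tool_rot: [0.979, 0.202, -0.0, 0.0]
ft_force: [-0.9, 1.0, -0.0]
grip_width: 0.0514
grasp_force: 0.0
```

```bash
python3 -c "
from h import *
st();plan(box(0,.069,.15),-1.09);plan(box(0,.069,.15),178.91)"
```

```text
t1.10 pos [ 0.3293 -0.1524  0.2162] yaw 23.30 j [-0.43 -0.02 -0.34  1.26 -0.    2.3 ] F [-0.9  1.  -0. ] w 0.0514 g 0.0
slide [ 0.9782 -0.9324  0.2643] rot [3.000e-04 9.000e-04 8.513e-01]
slide [ 0.9782 -0.9324  0.2643] rot [-1.3000e-03  5.0000e-04 -5.4319e+00]
```

{"method": "drive_tool", "body": {"slide": [[0.2,-0.19,0],[0.4,-0.38,0],[0.6,-0.57,0],[0.8,-0.76,0],[0.978,-0.932,0],[0.978,-0.932,0],[0.978,-0.932,0],[0.978,-0.932,0]], "rotation": [[0,0,-0.17],[0,0,-0.33],[0,0,-0.5],[0,0,-0.67],[0,0,-0.83],[0,0,-1],[0,0,-1],[0,0,-1]]}}

```text
clock: 2.1
eef_pos: [0.4618, 0.157, 0.216]
tool_rot: [0.9, 0.437, -0.001, 0.0]
ft_force: [0.5, -0.3, -0.6]
grip_width: 0.0513
grasp_force: 0.0
```

{"method": "drive_tool", "body": {"slide": [[0,0,0],[0,0,0],[0,0,0],[0,0,0],[0,0,0],[0,0,0],[0,0,0],[0,0,0]], "rotation": [[0,0,-0.17],[0,0,-0.33],[0,0,-0.5],[0,0,-0.67],[0,0,-0.83],[0,0,-1],[0,0,-1],[0,0,-1]]}}

```text
clock: 3.1
eef_pos: [0.4618, 0.1576, 0.2165]
tool_rot: [0.764, 0.646, 0.0, 0.0]
ft_force: [0.1, 0.5, 0.1]
grip_width: 0.0515
grasp_force: 0.0
```

{"method": "drive_tool", "body": {"slide": [[0,0,0],[0,0,0],[0,0,0],[0,0,0],[0,0,0],[0,0,0],[0,0,0],[0,0,0]], "rotation": [[0,0,-0.17],[0,0,-0.33],[0,0,-0.5],[0,0,-0.67],[0,0,-0.83],[0,0,-1],[0,0,-1],[0,0,-1]]}}

```text
clock: 4.1
eef_pos: [0.4619, 0.1585, 0.2164]
tool_rot: [0.58, 0.815, 0.0, 0.0]
ft_force: [0.5, 0.6, -0.5]
grip_width: 0.0511
grasp_force: 0.0
```

{"method": "drive_tool", "body": {"slide": [[0,0,0],[0,0,0],[0,0,0],[0,0,0],[0,0,0],[0,0,0],[0,0,0],[0,0,0]], "rotation": [[0,0,-0.17],[0,0,-0.33],[0,0,-0.5],[0,0,-0.67],[0,0,-0.83],[0,0,-1],[0,0,-1],[0,0,-1]]}}

```text
clock: 5.1
eef_pos: [0.4619, 0.1587, 0.2163]
tool_rot: [0.36, 0.933, -0.0, -0.0]
ft_force: [-0.6, -0.3, 0.2]
grip_width: 0.0509
grasp_force: 0.0
```

{"method": "drive_tool", "body": {"slide": [[0,0,0],[0,0,0],[0,0,0],[0,0,0],[0,0,0],[0,0,0],[0,0,0],[0,0,0]], "rotation": [[0,0,-0.17],[0,0,-0.33],[0,0,-0.5],[0,0,-0.67],[0,0,-0.83],[0,0,-1],[0,0,-1],[0,0,-1]]}}

```text
clock: 6.1
eef_pos: [0.4619, 0.1587, 0.2163]
tool_rot: [0.118, 0.993, 0.0, -0.0]
ft_force: [0.2, 0.8, 0.0]
grip_width: 0.0514
grasp_force: 0.0
```

```bash
python3 -c "
from h import *
st();plan(box(0,.069,.13),178.91);plan(box(0,.069,.064),178.91)"
```

```text
t6.10 pos [0.4619 0.1587 0.2163] yaw 166.45 j [ 0.33  0.22 -0.05  1.29  0.    0.57] F [0.2 0.8 0. ] w 0.0514 g 0.0
slide [ 0.0004 -0.0013  0.3452] rot [ 0.    -0.    -0.435]
slide [ 4.000e-04 -1.300e-03  6.092e-01] rot [ 0.    -0.    -0.435]
```

{"method": "drive_tool", "body": {"slide": [[0,0,0.1],[0,0,0.2],[0,0,0.3],[0,0,0.4],[0,0,0.48],[0,0,0.55],[0,0,0.609],[0,0,0.609]], "rotation": [[0,0,-0.2],[0,0,-0.435],[0,0,-0.435],[0,0,-0.435],[0,0,-0.435],[0,0,-0.435],[0,0,-0.435],[0,0,-0.435]]}}

```text
clock: 7.1
eef_pos: [0.461, 0.1584, 0.063]
tool_rot: [0.009, 1.0, -0.0, -0.001]
ft_force: [0.1, -0.7, -1.5]
grip_width: 0.0517
grasp_force: 0.0
```

{"method": "drive_tool", "body": {"slide": [[0,0,0],[0,0,0],[0,0,0],[0,0,0],[0,0,0],[0,0,0],[0,0,0],[0,0,0]], "rotation": [[0,0,0],[0,0,0],[0,0,0],[0,0,0],[0,0,0],[0,0,0],[0,0,0],[0,0,0]], "gripper": 0}}

```text
clock: 8.1
eef_pos: [0.4626, 0.1584, 0.065]
tool_rot: [0.009, 1.0, -0.0, 0.001]
ft_force: [-0.3, -2.6, 6.4]
grip_width: 0.0129
grasp_force: 60.2
```

```bash
python3 -c "
from h import *
st();plan(box(0,.069,.076),178.91);plan(box(0,-.069,.076),178.91)"
```

```text
t8.10 pos [0.4626 0.1584 0.065 ] yaw 178.97 j [ 0.33  0.36 -0.3   0.91 -0.    0.35] F [-0.3 -2.6  6.4] w 0.0129 g 60.2
slide [ 0.0035 -0.0002 -0.0438] rot [-0.0006  0.0038  0.0022]
slide [ 0.0041 -0.5522 -0.0436] rot [-0.0006  0.0038  0.0022]
```

{"method": "drive_tool", "body": {"slide": [[0,0,-0.02],[0,0,-0.044],[0,0,-0.044],[0,0,-0.044],[0,-0.01,-0.044],[0,-0.04,-0.044],[0,-0.09,-0.044],[0,-0.14,-0.044]], "rotation": [[0,0,0],[0,0,0],[0,0,0],[0,0,0],[0,0,0],[0,0,0],[0,0,0],[0,0,0]]}}

```text
clock: 9.1
eef_pos: [0.4618, 0.1233, 0.0752]
tool_rot: [0.009, 1.0, 0.0, 0.001]
ft_force: [5.4, 1.2, -2.9]
grip_width: 0.0127
grasp_force: 59.0
```

```bash
python3 -c "
from h import *
st();plan(box(0,-.0685,.0755),178.91)"
```

```text
t9.10 pos [0.4618 0.1233 0.0752] yaw 179.02 j [ 0.26  0.33 -0.31  0.93  0.    0.28] F [ 5.4  1.2 -2.9] w 0.0127 g 59.0
slide [ 0.0038 -0.4095 -0.0014] rot [0.0017 0.0022 0.0038]
```

{"method": "drive_tool", "body": {"slide": [[0,-0.07,0],[0,-0.14,0],[0,-0.21,0],[0,-0.28,0],[0,-0.34,0],[0,-0.38,0],[0,-0.41,0],[0,-0.412,0]], "rotation": [[0,0,0],[0,0,0],[0,0,0],[0,0,0],[0,0,0],[0,0,0],[0,0,0],[0,0,0]]}}

```text
clock: 10.1
eef_pos: [0.4597, 0.0204, 0.0752]
tool_rot: [0.009, 1.0, 0.0, 0.0]
ft_force: [4.9, 1.8, -1.5]
grip_width: 0.0129
grasp_force: 59.4
```

```bash
python3 -c "
from h import *
st();plan(box(0,-.069,.064),178.91)"
```

```text
t10.10 pos [0.4597 0.0204 0.0752] yaw 178.98 j [ 0.04  0.3  -0.36  0.91  0.    0.06] F [ 4.9  1.8 -1.5] w 0.0129 g 59.4
slide [ 0.0024 -0.0001  0.0447] rot [0.0019 0.0009 0.0023]
```

{"method": "drive_tool", "body": {"slide": [[0,0,0.01],[0,0,0.02],[0,0,0.03],[0,0,0.04],[0,0,0.044],[0,0,0.044],[0,0,0.044],[0,0,0.044]], "rotation": [[0,0,0],[0,0,0],[0,0,0],[0,0,0],[0,0,0],[0,0,0],[0,0,0],[0,0,0]]}}

```text
clock: 11.1
eef_pos: [0.4597, 0.0204, 0.065]
tool_rot: [0.009, 1.0, -0.0, 0.0]
ft_force: [2.0, -1.7, 6.5]
grip_width: 0.0128
grasp_force: 60.8
```

{"method": "drive_tool", "body": {"slide": [[0,0,0],[0,0,0],[0,0,0],[0,0,0],[0,0,-0.1],[0,0,-0.25],[0,0,-0.4],[0,0,-0.5]], "rotation": [[0,0,0],[0,0,0],[0,0,0],[0,0,0],[0,0,0],[0,0,0],[0,0,0],[0,0,0]], "gripper": 0.7}}

```text
clock: 12.1
eef_pos: [0.4599, 0.0208, 0.1908]
tool_rot: [0.009, 1.0, 0.0, 0.001]
ft_force: [1.0, -0.4, 0.4]
grip_width: 0.0597
grasp_force: 0.0
```

```bash
python3 -c "
from h import *
o=st();plan([.443,-.296,.12],95.3)
W=cloud(shot('side','side1.png'));z=W[...,2]
a=np.radians(YB);d=W[...,:2]-C
bx=np.cos(a)*d[...,0]+np.sin(a)*d[...,1];by=-np.sin(a)*d[...,0]+np.cos(a)*d[...,1]
m=(abs(bx)<.06)&(by<-.02)&(by>-.12)&(z>.078)&(z<.1);print(m.sum(),np.percentile(by[m],[2,50,98]),np.percentile(z[m],[50,95]))
m=(abs(bx)<.06)&(by<-.02)&(by>-.045);print('plate z',np.median(z[m]))
m=(abs(bx)<.05)&(by<.09)&(by>.03);print('well z',np.median(z[m]))
W=np.load('side0.npy');m=(W[...,2]>.012)&(W[...,2]<.03)&(abs(W[...,0]-.443)<.04)&(abs(W[...,1]+.296)<.05);P=W[m];print(m.sum(),P.mean(0),cv2.minAreaRect(P[:,:2].astype(np.float32)))
"
```

```text
t12.10 pos [0.4599 0.0208 0.1908] yaw 179.01 j [ 0.05  0.18 -0.17  1.21 -0.    0.06] F [ 1.  -0.4  0.4] w 0.0597 g 0.0
slide [ 0.0464 -1.268   0.2831] rot [2.6000e-03 2.6000e-03 2.9221e+00]
113 [-0.07321697 -0.0641456  -0.0594695 ] [0.08571547 0.08874525]
plate z 0.5098646392249389
well z 0.008423709288400527
100 [ 0.44231101 -0.29219658  0.0165653 ] ((0.4426981806755066, -0.2969802916049957), (0.03619741275906563, 0.06327944248914719), 5.312795162200928)
```

{"method": "drive_tool", "body": {"slide": [[0,-0.2,0],[0,-0.4,0],[0,-0.6,0],[0,-0.8,0],[0,-1,0],[0,-1,0],[0,-1,0],[0,-1,0]], "rotation": [[0,0,0.17],[0,0,0.33],[0,0,0.5],[0,0,0.67],[0,0,0.83],[0,0,1],[0,0,1],[0,0,1]], "gripper": 0.7}}

```text
clock: 13.15
eef_pos: [0.455, -0.2287, 0.1887]
tool_rot: [0.255, 0.967, 0.0, -0.0]
ft_force: [0.2, 0.2, -0.3]
grip_width: 0.0596
grasp_force: 0.0
```

{"method": "drive_tool", "body": {"slide": [[0,0,0],[0,0,0],[0,0,0],[0,0,0],[0,0,0],[0,0,0],[0,0,0],[0,0,0]], "rotation": [[0,0,0.17],[0,0,0.33],[0,0,0.5],[0,0,0.67],[0,0,0.83],[0,0,1],[0,0,1],[0,0,1]]}}

```text
clock: 14.15
eef_pos: [0.4553, -0.2287, 0.1891]
tool_rot: [0.486, 0.874, -0.0, 0.0]
ft_force: [1.3, -0.1, 0.1]
grip_width: 0.0602
grasp_force: 0.0
```

```bash
python3 -c "
from h import *
st();plan([.443,-.2965,.06],95.3);plan([.443,-.2965,.003],95.3)"
```

```text
t14.15 pos [ 0.4553 -0.2287  0.1891] yaw 121.86 j [-0.47  0.28 -0.05  1.24 -0.    0.55] F [ 1.3 -0.1  0.1] w 0.0602 g 0.0
slide [-0.2042 -0.1848  0.5163] rot [-0.00e+00  1.00e-04  9.27e-01]
slide [-0.2042 -0.1848  0.7443] rot [-0.00e+00  1.00e-04  9.27e-01]
```

{"method": "drive_tool", "body": {"slide": [[-0.05,-0.05,0.05],[-0.1,-0.1,0.1],[-0.15,-0.14,0.2],[-0.204,-0.185,0.25],[-0.204,-0.185,0.3],[-0.204,-0.185,0.38],[-0.204,-0.185,0.44],[-0.204,-0.185,0.44]], "rotation": [[0,0,0.17],[0,0,0.33],[0,0,0.5],[0,0,0.67],[0,0,0.83],[0,0,0.927],[0,0,0.927],[0,0,0.927]]}}

```text
clock: 15.15
eef_pos: [0.4417, -0.2961, 0.0778]
tool_rot: [0.674, 0.739, -0.0, -0.002]
ft_force: [0.2, -0.6, 0.2]
grip_width: 0.0599
grasp_force: 0.0
```

```bash
python3 -c "
from h import *
st();plan([.443,-.2965,.003],95.3)"
```

```text
t15.15 pos [ 0.4417 -0.2961  0.0778] yaw 95.24 j [-0.59  0.42 -0.16  0.99 -0.    0.89] F [ 0.2 -0.6  0.2] w 0.0599 g 0.0
slide [-0.0024  0.0056  0.299 ] rot [-0.0048 -0.0038 -0.0022]
```

{"method": "drive_tool", "body": {"slide": [[0,0,0.06],[0,0,0.12],[0,0,0.18],[0,0,0.22],[0,0,0.26],[0,0,0.29],[0,0,0.3],[0,0,0.3]], "rotation": [[0,0,0],[0,0,0],[0,0,0],[0,0,0],[0,0,0],[0,0,0],[0,0,0],[0,0,0]]}}

```text
clock: 16.15
eef_pos: [0.4427, -0.297, 0.0041]
tool_rot: [0.675, 0.738, 0.0, 0.0]
ft_force: [-0.0, -0.6, 0.3]
grip_width: 0.0598
grasp_force: 0.0
```

{"method": "drive_tool", "body": {"slide": [[0,0,0],[0,0,0],[0,0,0],[0,0,0],[0,0,0],[0,0,0],[0,0,0],[0,0,0]], "rotation": [[0,0,0],[0,0,0],[0,0,0],[0,0,0],[0,0,0],[0,0,0],[0,0,0],[0,0,0]], "gripper": 0.2}}

```text
clock: 17.15
eef_pos: [0.4433, -0.2974, 0.0049]
tool_rot: [0.675, 0.738, 0.0, 0.001]
ft_force: [0.1, 0.3, 5.8]
grip_width: 0.0375
grasp_force: 60.6
```

{"method": "drive_tool", "body": {"slide": [[0,0,-0.05],[0,0,-0.15],[0,0,-0.3],[0,0,-0.45],[0,0,-0.55],[0,0,-0.6],[0,0,-0.6],[0,0,-0.6]], "rotation": [[0,0,0],[0,0,0],[0,0,0],[0,0,0],[0,0,0],[0,0,0],[0,0,0],[0,0,0]]}}

```text
clock: 18.15
eef_pos: [0.4419, -0.2964, 0.1528]
tool_rot: [0.675, 0.738, -0.0, -0.001]
ft_force: [-0.5, 0.5, -0.2]
grip_width: 0.0374
grasp_force: 60.1
```

```bash
python3 -c "
from h import *
st();plan(box(0,.068,.15),88.91);shot('side','side2.png')"
```

```text
t18.15 pos [ 0.4419 -0.2964  0.1528] yaw 95.16 j [-0.59  0.35 -0.05  1.17 -0.    0.89] F [-0.5  0.5 -0.2] w 0.0374 g 60.1
slide [1.8007 0.2421 0.0135] rot [-0.004  -0.0029  0.2181]
```

View pics/side2.png

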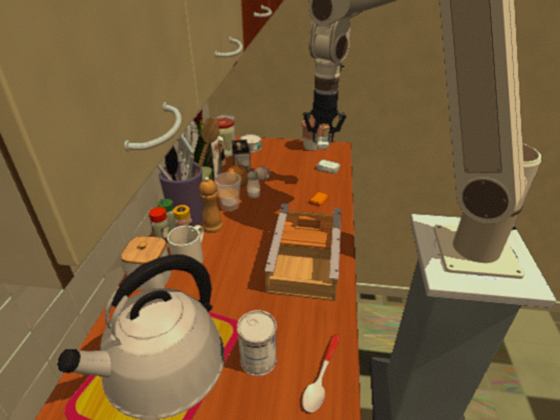

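The side view shows the lid open over the deck, a clear well near (305,270), and the match box held between the fingers at about (324,140).

{"method": "drive_tool", "body": {"slide": [[0.18,0.03,0],[0.36,0.05,0],[0.54,0.08,0],[0.72,0.1,0],[0.86,0.12,0],[0.95,0.12,0],[0.95,0.12,0],[0.95,0.12,0]], "rotation": [[0,0,0.1],[0,0,0.218],[0,0,0.218],[0,0,0.218],[0,0,0.218],[0,0,0.218],[0,0,0.218],[0,0,0.218]]}}

```text
clock: 19.2
eef_pos: [0.4509, -0.0581, 0.1535]
tool_rot: [0.714, 0.7, -0.001, -0.0]
ft_force: [0.2, -0.3, -0.4]
grip_width: 0.0373
grasp_force: 60.1
```

```bash
python3 -c "
from h import *
st();plan(box(0,.068,.15),88.91)"
```

```text
t19.20 pos [ 0.4509 -0.0581  0.1535] yaw 88.91 j [-0.13  0.2  -0.25  1.12 -0.    1.46] F [ 0.2 -0.3 -0.4] w 0.0373 g 60.1
slide [0.8624 0.0267 0.0136] rot [-0.0022  0.0006 -0.0001]
```

{"method": "drive_tool", "body": {"slide": [[0.18,0.01,0],[0.36,0.02,0],[0.54,0.02,0],[0.7,0.027,0],[0.82,0.027,0],[0.862,0.027,0],[0.862,0.027,0],[0.862,0.027,0]], "rotation": [[0,0,0],[0,0,0],[0,0,0],[0,0,0],[0,0,0],[0,0,0],[0,0,0],[0,0,0]]}}

```text
clock: 20.2
eef_pos: [0.4621, 0.1564, 0.1539]
tool_rot: [0.714, 0.7, -0.0, 0.0]
ft_force: [0.3, -1.1, -0.3]
grip_width: 0.0374
grasp_force: 60.2
```

```bash
python3 -c "
from h import *
st();plan(box(0,.068,.0135),88.91)"
```

```text
t20.20 pos [0.4621 0.1564 0.1539] yaw 88.81 j [ 0.33  0.27 -0.17  1.14 -0.    1.92] F [ 0.3 -1.1 -0.3] w 0.0374 g 60.2
slide [ 0.0044 -0.0013  0.5616] rot [-0.0008  0.0013 -0.0034]
```

{"method": "drive_tool", "body": {"slide": [[0,0,0.1],[0,0,0.2],[0,0,0.3],[0,0,0.38],[0,0,0.46],[0,0,0.52],[0,0,0.55],[0,0,0.555]], "rotation": [[0,0,0],[0,0,0],[0,0,0],[0,0,0],[0,0,0],[0,0,0],[0,0,0],[0,0,0]]}}

```text
clock: 21.2
eef_pos: [0.462, 0.1573, 0.0151]
tool_rot: [0.714, 0.7, -0.0, -0.0]
ft_force: [0.6, -0.6, 1.0]
grip_width: 0.0376
grasp_force: 60.2
```

{"method": "drive_tool", "body": {"slide": [[0,0,0.002],[0,0,0.004],[0,0,0.006],[0,0,0.006],[0,0,0.006],[0,0,0.006],[0,0,0.006],[0,0,0.006]], "rotation": [[0,0,0],[0,0,0],[0,0,0],[0,0,0],[0,0,0],[0,0,0],[0,0,0],[0,0,0]]}}

```text
clock: 22.2
eef_pos: [0.462, 0.1576, 0.0138]
tool_rot: [0.714, 0.7, -0.0, -0.0]
ft_force: [0.2, 0.4, 0.4]
grip_width: 0.0375
grasp_force: 60.2
```

{"method": "drive_tool", "body": {"slide": [[0,0,0.002],[0,0,0.004],[0,0,0.004],[0,0,0.004],[0,0,0.004],[0,0,0.004],[0,0,0.004],[0,0,0.004]], "rotation": [[0,0,0],[0,0,0],[0,0,0],[0,0,0],[0,0,0],[0,0,0],[0,0,0],[0,0,0]]}}

```text
clock: 23.2
eef_pos: [0.462, 0.1576, 0.0129]
tool_rot: [0.714, 0.7, -0.0, -0.0]
ft_force: [-1.1, -0.5, 2.2]
grip_width: 0.0375
grasp_force: 60.4
```

{"method": "drive_tool", "body": {"slide": [[0,0,0],[0,0,0],[0,0,0],[0,0,-0.02],[0,0,-0.1],[0,0,-0.3],[0,0,-0.5],[0,0,-0.7]], "rotation": [[0,0,0],[0,0,0],[0,0,0],[0,0,0],[0,0,0],[0,0,0],[0,0,0],[0,0,0]], "gripper": 0.7}}

```text
clock: 24.2
eef_pos: [0.4618, 0.1576, 0.1898]
tool_rot: [0.714, 0.7, 0.0, 0.0]
ft_force: [1.1, -0.1, -0.1]
grip_width: 0.0596
grasp_force: 0.0
```

{"method": "drive_tool", "body": {"slide": [[-0.1,0,0],[-0.2,0,0],[-0.3,0,0],[-0.4,0,0],[-0.5,0,0],[-0.55,0,0],[-0.55,0,0],[-0.55,0,0]], "rotation": [[0,0,-0.17],[0,0,-0.33],[0,0,-0.5],[0,0,-0.67],[0,0,-0.83],[0,0,-1],[0,0,-1],[0,0,-1]], "gripper": 0.6}}

```text
clock: 25.2
eef_pos: [0.4594, 0.0205, 0.188]
tool_rot: [0.519, 0.855, 0.0, 0.0]
ft_force: [0.8, 0.3, -0.2]
grip_width: 0.0511
grasp_force: 0.0
```

Run:
```python
from h import *
st();plan(box(0,-.069,.18),178.91)
c=shot('side');W=cloud(c);z=W[...,2]
im=c['image'][200:320,240:370];cv2.imwrite('pics/side3.png',cv2.resize(im[:,:,::-1],None,fx=4,fy=4))
a=np.radians(YB);d=W[...,:2]-C
bx=np.cos(a)*d[...,0]+np.sin(a)*d[...,1];by=-np.sin(a)*d[...,0]+np.cos(a)*d[...,1]
m=(abs(bx)<.06)&(by<.12)&(by>.02)&(z>.014)&(z<.045)&(c['image'].min(2)>110)
print(m.sum(),np.median(bx[m]),np.median(by[m]),np.percentile(z[m],[5,50,95]))
```

```text
t25.20 pos [0.4594 0.0205 0.188 ] yaw 117.50 j [ 0.04  0.19 -0.18  1.2   0.    1.14] F [ 0.8  0.3 -0.2] w 0.0511 g 0.0
slide [ 0.0002 -0.0014  0.032 ] rot [ 8.0000e-04  1.0000e-04 -2.1435e+00]
223 -0.0012820774312245046 0.07087725172776844 [0.02207203 0.0246557  0.02695128]
```

View pics/side3.png

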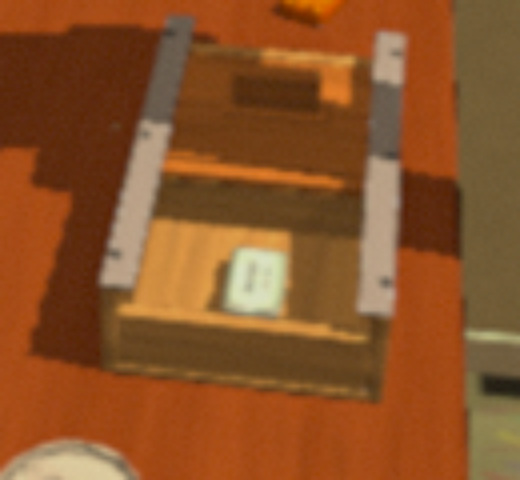

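The crop shows the match box flat on the compartment floor at about (255,280), top at 24.6 mm (8+16 expected), with the lid bar at (278,90). I'll close the lid now.

{"method": "drive_tool", "body": {"slide": [[0,0,0],[0,0,0],[0,0,0],[0,0,0],[0,0,0],[0,0,0],[0,0,0],[0,0,0]], "rotation": [[0,0,-0.17],[0,0,-0.33],[0,0,-0.5],[0,0,-0.67],[0,0,-0.83],[0,0,-1],[0,0,-1],[0,0,-1]]}}

```text
clock: 26.25
eef_pos: [0.4594, 0.0205, 0.1878]
tool_rot: [0.291, 0.957, 0.0, -0.0]
ft_force: [-0.5, -0.9, 0.7]
grip_width: 0.0514
grasp_force: 0.0
```

{"method": "drive_tool", "body": {"slide": [[0,0,0],[0,0,0],[0,0,0],[0,0,0.05],[0,0,0.1],[0,0,0.15],[0,0,0.2],[0,0,0.2]], "rotation": [[0,0,-0.17],[0,0,-0.33],[0,0,-0.5],[0,0,-0.67],[0,0,-0.83],[0,0,-1],[0,0,-1],[0,0,-1]]}}

```text
clock: 27.25
eef_pos: [0.4585, 0.0202, 0.1368]
tool_rot: [0.046, 0.999, -0.0, -0.001]
ft_force: [-0.2, 0.3, -0.6]
grip_width: 0.0512
grasp_force: 0.0
```

```bash
python3 -c "
from h import *
st();plan(box(0,-.069,.064),178.91)"
```

```text
t27.25 pos [0.4585 0.0202 0.1368] yaw 174.77 j [ 0.04  0.23 -0.27  1.08  0.    0.14] F [-0.2  0.3 -0.6] w 0.0512 g 0.0
slide [-0.0028  0.0012  0.2913] rot [-0.0004 -0.0047 -0.1445]
```

{"method": "drive_tool", "body": {"slide": [[0,0,0],[0,0,0.06],[0,0,0.12],[0,0,0.18],[0,0,0.23],[0,0,0.27],[0,0,0.292],[0,0,0.292]], "rotation": [[0,0,-0.144],[0,0,-0.144],[0,0,-0.144],[0,0,-0.144],[0,0,-0.144],[0,0,-0.144],[0,0,-0.144],[0,0,-0.144]]}}

```text
clock: 28.25
eef_pos: [0.4593, 0.0201, 0.0646]
tool_rot: [0.009, 1.0, -0.0, -0.0]
ft_force: [0.7, -1.0, 0.7]
grip_width: 0.0509
grasp_force: 0.0
```

{"method": "drive_tool", "body": {"slide": [[0,0,0],[0,0,0],[0,0,0],[0,0,0],[0,0,0],[0,0,0],[0,0,0],[0,0,0]], "rotation": [[0,0,0],[0,0,0],[0,0,0],[0,0,0],[0,0,0],[0,0,0],[0,0,0],[0,0,0]], "gripper": 0}}

```text
clock: 29.25
eef_pos: [0.4598, 0.0204, 0.0654]
tool_rot: [0.009, 1.0, 0.0, 0.001]
ft_force: [-1.8, 1.2, 5.8]
grip_width: 0.0126
grasp_force: 60.5
```

{"method": "drive_tool", "body": {"slide": [[0,0,-0.02],[0,0,-0.044],[0,0,-0.044],[0,0,-0.044],[0,0.01,-0.044],[0,0.04,-0.044],[0,0.09,-0.044],[0,0.14,-0.044]], "rotation": [[0,0,0],[0,0,0],[0,0,0],[0,0,0],[0,0,0],[0,0,0],[0,0,0],[0,0,0]]}}

```text
clock: 30.25
eef_pos: [0.4605, 0.0559, 0.0759]
tool_rot: [0.009, 1.0, -0.0, 0.0]
ft_force: [4.6, -2.8, -2.8]
grip_width: 0.0128
grasp_force: 59.4
```

```bash
python3 -c "
from h import *
st();plan(box(0,.069,.0755),178.91)"
```

```text
t30.25 pos [0.4605 0.0559 0.0759] yaw 178.97 j [ 0.12  0.3  -0.35  0.92 -0.    0.14] F [ 4.6 -2.8 -2.8] w 0.0128 g 59.4
slide [0.0024 0.4102 0.0013] rot [-0.001   0.0017  0.0022]
```

{"method": "drive_tool", "body": {"slide": [[0,0.07,0],[0,0.14,0],[0,0.21,0],[0,0.28,0],[0,0.34,0],[0,0.38,0],[0,0.405,0],[0,0.412,0]], "rotation": [[0,0,0],[0,0,0],[0,0,0],[0,0,0],[0,0,0],[0,0,0],[0,0,0],[0,0,0]]}}

```text
clock: 31.25
eef_pos: [0.4626, 0.1585, 0.076]
tool_rot: [0.009, 1.0, -0.001, 0.001]
ft_force: [6.2, -5.8, -3.0]
grip_width: 0.0126
grasp_force: 59.5
```

{"method": "drive_tool", "body": {"slide": [[0,0,0],[0,0,0],[0,0,0.01],[0,0,0.02],[0,0,0.03],[0,0,0.04],[0,0,0.044],[0,0,0.044]], "rotation": [[0,0,0],[0,0,0],[0,0,0],[0,0,0],[0,0,0],[0,0,0],[0,0,0],[0,0,0]]}}

```text
clock: 32.25
eef_pos: [0.4626, 0.1584, 0.0654]
tool_rot: [0.009, 1.0, -0.001, 0.001]
ft_force: [4.7, -3.3, 0.5]
grip_width: 0.0131
grasp_force: 60.0
```

```bash
python3 -c "
from h import *
st();plan(box(0,.069,.064),178.91)"
```

```text
t32.25 pos [0.4626 0.1584 0.0654] yaw 178.98 j [ 0.33  0.36 -0.3   0.91 -0.    0.35] F [ 4.7 -3.3  0.5] w 0.0131 g 60.0
slide [ 0.0034 -0.0003  0.0058] rot [-0.0027  0.004   0.0026]
```

{"method": "drive_tool", "body": {"slide": [[0,0,0.002],[0,0,0.004],[0,0.001,0.004],[0,0.002,0.004],[0,0.002,0.004],[0,0.002,0.004],[0,0.002,0.004],[0,0.002,0.004]], "rotation": [[0,0,0],[0,0,0],[0,0,0],[0,0,0],[0,0,0],[0,0,0],[0,0,0],[0,0,0]]}}

```text
clock: 33.25
eef_pos: [0.4626, 0.1585, 0.0654]
tool_rot: [0.009, 1.0, -0.001, 0.001]
ft_force: [2.7, -5.2, 7.6]
grip_width: 0.0127
grasp_force: 61.0
```

{"method": "drive_tool", "body": {"slide": [[0,0,0],[0,0,0],[0,0,0],[0,0,0],[0,0,-0.1],[0,0,-0.25],[0,0,-0.4],[0,0,-0.5]], "rotation": [[0,0,0],[0,0,0],[0,0,0],[0,0,0],[0,0,0],[0,0,0],[0,0,0],[0,0,0]], "gripper": 0.6}}

```text
clock: 34.25
eef_pos: [0.4623, 0.1589, 0.1906]
tool_rot: [0.009, 1.0, 0.0, 0.001]
ft_force: [0.0, 0.6, -0.7]
grip_width: 0.0515
grasp_force: 0.0
```

{"method": "drive_tool", "body": {"slide": [[0,-0.2,0],[0,-0.4,0],[0,-0.6,0],[0,-0.8,0],[0,-0.9,0],[0,-0.9,0],[0,-0.9,0],[0,-0.9,0]], "rotation": [[0,0,0],[0,0,0],[0,0,0],[0,0,0],[0,0,0],[0,0,0],[0,0,0],[0,0,0]]}}

```text
clock: 35.25
eef_pos: [0.4579, -0.0653, 0.1887]
tool_rot: [0.008, 1.0, 0.0, -0.0]
ft_force: [-0.2, -0.1, -0.4]
grip_width: 0.0514
grasp_force: 0.0
```

Run:
```python
from h import *
st();a=np.radians(YB)
for n,W in(('then',np.load('side0.npy')),('now',None)):
    if W is None: c=shot('side','side4.png');W=cloud(c)
    z=W[...,2];d=W[...,:2]-C
    bx=np.cos(a)*d[...,0]+np.sin(a)*d[...,1];by=-np.sin(a)*d[...,0]+np.cos(a)*d[...,1]
    m=(abs(bx)<.05)&(by<.11)&(by>.03)&(z>.07)&(z<.1)
    p=(abs(bx)<.06)&(by<.115)&(by>.09)&(z<.07)
    print(n,m.sum(),np.percentile(by[m],[5,50,95]),np.percentile(z[m],[50,95]),'plate',np.median(z[p]))
```

```text
t35.25 pos [ 0.4579 -0.0653  0.1887] yaw 179.08 j [-0.14  0.19 -0.17  1.21  0.   -0.13] F [-0.2 -0.1 -0.4] w 0.0514 g 0.0
then 205 [0.06490494 0.07423212 0.07675357] [0.08382345 0.08796585] plate 0.05348438497310726
now 207 [0.06500821 0.07404844 0.07637115] [0.08327535 0.08853794] plate 0.0533203972846118
```

View pics/side4.png

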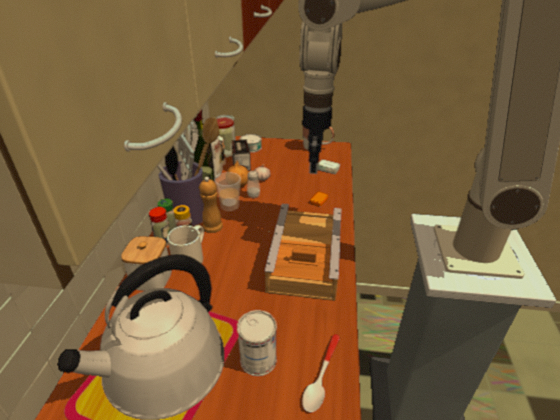

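The final view shows the lid closed, with its bar at (304,257) and the same height and position as at the start. The bystanders haven't moved and the arm is clear.

```bash
python3 -c "
from workcell import bot
print(bot.job_done())"
```

```text
the job is handed in; nothing more can be done
None
```

The match box is lying flat in the compartment, the lid is fully home and down in front of the ridge, the bystanders look untouched in the last picture, and the job was handed in at about 35 s of the 64 s allowed.

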